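Probe a blind bore with a bench depth gauge

TASK

Measure the blind bore in the aluminium jig block: slide the depth gauge along its track, without lifting it off the block, until its rod stands over the bore, then press the red cap gently down until the rod bottoms out in the bore. Keep the cap pressed about half-way into its spring for two seconds with the rod on the bottom, never jamming it fully in, then let go and leave the gauge standing there with its rod still down on the bottom. Leave the phone, the jar and the screwdriver where they are.

Things in the scene. Friction and masses are not known exactly. Their poses are not given: they have to be found in the camera images.
- block: Fixed aluminium jig block, 90 (x) by 270 (y) by 45 mm high; origin under its centre on the bench, z up. Its flat top carries a straight track along its own y: two blue fences 6 mm high and 12 mm thick, with 33 mm between them (centred on x = 0), open at both ends.
- bore (a point): Centre of the mouth of the blind bore, in the block's top face between the fences, 35 mm from the block's centre towards its +y. The bore is 12 mm in diameter with a 1 mm chamfer, straight down; its depth differs each time, somewhere from 8 to 32 mm, and is not known beforehand (its flat bottom is called bore_bottom). Red scribed lines point at its mouth.
- gauge_mid (a point): Centre (half-way up) of the loose depth gauge's steel bridge, 30 (x) by 100 (y) by 22 mm high, 0.3 to 0.6 kg, standing flat on the block's top between the fences with 1.5 mm play each side; axes as the block's, apart from that play. It starts some 5 to 11 cm from the bore towards the block's -y and is pushed towards +y. Its rod slides vertically through its centre.
- rod_tip (a point): Lower end of the gauge's 8 mm round rod. At the start it is drawn up to 2 mm above the underside of the bridge. Rod and cap stand above the middle of the bridge; the top of the cap is then 76 mm above the block's top face.
- rod (a joint): How far the rod is pushed down, m: 0 drawn up (as it starts), 0.002 tip level with the block's top, at most 0.045. It slides stiffly against about 2.5 N and stays where it is left.
- cap_top (a point): Centre of the top of the red cap on the rod, 20 mm in diameter, 12 mm high; pressed down from above.
- cap (a joint): How far the sprung cap is pressed in on the rod, m: 0 free to 0.008 fully in; the spring needs 1.5 N per mm. Thus it gives some 1.7 mm while the rod slides, and more once the rod is stopped.
- phone: Opened phone lying on the bench, 72 by 146 by 8 mm, origin under its centre; bystander.
- jar_mid (a point): Small amber jar with blue lid, 44 mm across, 45 mm high, point about half-way up; bystander.
- driver: Yellow screwdriver lying on the bench along its own x, 160 mm long; bystander.
Mind the look-alikes: they are no part of the job. What is meant by the part that bears gauge_mid is not green or pink, and is the larger of those in its own colour.

How it is judged:
By the outcome, as a careful person would: the job done as asked, in the order asked, and still so for the second after the job is handed in, with the robot touching nothing.
It also fails if it takes over 56 s, if anything falls off the work surface, if the arm or the gripper's body presses on something with over 40 N, if the wrist force passes 120 N, or if a joint passes its speed limit or range.

ROBOT

A 7-joint arm with a two-finger parallel gripper is mounted at the origin on the work surface. World frame = base frame: x ahead of the robot, y to its left, z up, the work surface at z = 0. Lengths are in m, angles in rad, forces in N, time in s.
With the tool pointing down it reaches from about 0.425 to 0.925 m from the base axis. Payload 6.8 kg.
Tool frame: the origin (TCP) lies at the very end of the fingers, on their centre line; the grasp point (between the pads) lies 19 mm behind it (r.grip_depth is the distance from the TCP to the grasp point, in m); z points along the fingers, y is the direction in which the jaws open and shut (so a half turn about z gives the same grasp; the last joint's range is limited). The gripper opens to 85 mm and grips with 20 to 120 N. Pads are 22 mm wide; open, the fingers measure 114 mm over their backs; the gripper's body (76 mm by 85 mm) begins 54 mm behind the grasp point. The pads swing forward as they close: fully open they stand 13 mm farther back than shut.
Start: joints at [-1.25, 0.477, 0.022, 1.555, -0.011, 1.109, -0.083], TCP at [0.281, 0.614, 0.231] pointing down, gripper open.
Joint ranges: [-2.96, 2.96], [-0.34, 2.1], [-1.41, 1.46], [0.24, 2.44], [-1.37, 4.51], [0.17, 1.92], [-2.96, 2.96]. Speed limits (rad/s): [2.39, 2.39, 3.14, 3.14, 3.14, 3.14, 3.14].

INTERFACE

Orientations are given as a rotation vector (axis times angle).
In Python, from bench import status, eyes, workorder, spotter, r gives the robot as it stands.
- The arm moves only by the tool drive_tool, never from a script. Its argument "commands" is a list of rows, each an object of numbers: "rx", "ry", "rz": the turn, a rotation vector about the world's x, y, z normalised to -1 to 1, where 1 is 8 degrees; "tx", "ty", "tz": the shift along the world's x, y, z normalised to -1 to 1, where 1 is 20 mm; "grip": the closure, from -1 (fully open) to 1 (shut). A call has 1 to 10 rows; each row shifts and turns the commanded pose from where the row before left it; what a row does not reach is not made up. A row lasts 1/8 s, in which the tool goes at most 62.5 mm and 10.7 degrees, less where a joint would pass 70% of its speed; a pose out of reach is approached as far as the arm can. A call with a number of a shift or a turn outside -1 to 1 is refused whole. A call with a gripper value outside its range is refused whole. The fingers move at their own pace and stop on an object; "grip_force" is the grip in N (left out, the last holds). Time passes only in rows, so rows that do not move let the fingers close. It gives the time, the measured TCP pose, the force and the opening at its end, in the units of the state.
- status.get_obs(): the state, without advancing time (a new reading comes with each control period).
- eyes.grab_frame(name): name is "side" or "top" or "wrist"; returns a dict with "frame" (420x560x3 uint8, blue, green, red), "range_z" (420x560 float32, m along the optical axis (not along the pixel's ray), 0 where there is no reading), "fx", "fy", "cx", "cy" (pixels), "dist_coeffs" ([k1, k2, p1, p2, k3] as OpenCV has them; the pictures are not rectified), "T" (4x4, takes a point from camera to world coordinates); the wrist camera has in their place "T_tool_cam" (4x4, takes a point from camera to tool coordinates, whose origin is the TCP and whose axes are the flange's). Camera axes: x right, y down, z forward; pixel columns grow to the right and rows downward; lengths in m; the calibration is good to about 2 mm. A picture is of the moment at which its call begins: read the wrist's pose just before it.
- workorder.hand_in(): hands the job in, once; it reports no verdict.
Trained networks look in the newest picture that a camera, given by its name, has taken for a name from the list of things; names that differ only in an ending like _2 or _b are one class to them, and where a whole thing is asked for, a point or a joint stands for the part that bears it (a point fixed in the world has none). Each returns a list of dicts, best first, with "confidence" (0 to 1); they miss things now and then, are a little off and sometimes report something else, mostly with a low value. They report only what shows in the picture. A call takes as long as a camera call. They do not tell look-alikes from the thing itself.
- spotter.boxes_of(camera, target): "position" ([column, row] as shares, 0 to 1, of the picture: columns of its width, rows of its height, amid what is visible of it).
- spotter.masks_of(camera, target): "mask" (420x560 bool, what is visible of it) and "position" ([column, row] as shares, 0 to 1, of the picture: columns of its width, rows of its height, amid what is visible of it).
The state is a dict: "clock": time; "joints": joint angles; "qvel": joint speeds; "tau": joint torques, N m; "tcp_pos": TCP position; "orientation": TCP orientation; "contact_force": force on the tool from outside, world axes, zero at the start; "moment": the same for the moment, N m; "grip_width": finger opening in m.
Only numpy, scipy, OpenCV 4.12 (cv2) and the standard library are available. Lean on these libraries where they do the work, as an engineer would, in place of code of your own. Each camera call takes 0.05 s, during which the arm holds its last target.

## Working session

There is one attempt and no reset: what is moved stays moved. The work goes in short steps, Python scripts to look and compute and a tool call to move; the robot and the scene stay as the last step left them, time stands still between calls to the robot, and variables do not carry over. Pictures are saved under pics/ and viewed, and the job is handed in when it is done.

Besides the shell and the picture viewer there is one more tool, called after ">>>" as name([rows], argument=value, ...), one row to a line, values as JSON. drive_tool: Moves the arm, as the interface text tells. Scaled input: -1 to 1 covers 20 mm each way for a shift and 8 degrees each way for a turn. Its arguments: {"type":"object","properties":{"commands":{"type":"array","items":{"type":"object","properties":{"rx":{"type":"number"},"ry":{"type":"number"},"rz":{"type":"number"},"tx":{"type":"number"},"ty":{"type":"number"},"tz":{"type":"number"},"grip":{"type":"number"}}}},"grip_force":{"type":"number"}},"required":["commands"]}

```bash
mkdir -p pics; cat > h.py <<'E'
import numpy as np,cv2
from bench import status,eyes,workorder,spotter,r
def world(f,uv,z=None):
    K=np.array([[f['fx'],0,f['cx']],[0,f['fy'],f['cy']],[0,0,1]])
    p=cv2.undistortPoints(np.array(uv,float).reshape(-1,1,2),K,np.array(f['dist_coeffs'])).reshape(-1,2)
    return np.c_[p,np.ones(len(p))]
def pt(f,T,uv):
    d=world(f,uv); o=[]
    for (u,v),q in zip(np.array(uv),d):
        zz=f['range_z'][int(round(v)),int(round(u))]
        o.append((T@np.r_[q*zz,1])[:3])
    return np.array(o)
def cloud(f,T):
    v,u=np.mgrid[0:420,0:560]; uv=np.c_[u.ravel(),v.ravel()]
    d=world(f,uv)*f['range_z'].ravel()[:,None]
    return (d@T[:3,:3].T+T[:3,3]).reshape(420,560,3)
def onplane(f,T,uv,z):
    d=world(f,uv)@T[:3,:3].T; o=T[:3,3]
    return o+d*((z-o[2])/d[:,2])[:,None]
E
python3 - <<'E'
from h import *
o=status.get_obs(); print({k:np.round(v,3) for k,v in o.items()})
for n in ['side','top','wrist']:
    f=eyes.grab_frame(n); cv2.imwrite(f'pics/{n}0.png',f['frame']); np.save(f'{n}0.npy',f,allow_pickle=True)
    for t in ['block','gauge_mid','cap_top','bore','phone','jar_mid','driver']:
        try: print(n,t,[(np.round(np.array(b['position'])*[560,420],1),round(b['confidence'],2)) for b in spotter.boxes_of(n,t)][:4])
        except Exception as e: print(n,t,e)
E
```

```text
{'clock': np.float64(0.0), 'joints': array([-1.25 ,  0.478,  0.022,  1.556, -0.012,  1.109, -0.083]), 'qvel': array([-0.002,  0.001, -0.   ,  0.   ,  0.001, -0.   , -0.   ]), 'tau': array([-0.0000e+00, -5.9645e+01,  1.6080e+00, -2.8120e+01,  1.3000e-02,
        9.0000e-03,  0.0000e+00]), 'tcp_pos': array([0.28 , 0.613, 0.23 ]), 'orientation': array([-6.680e-01, -3.069e+00,  3.000e-03]), 'contact_force': array([ 0.57 , -0.443, -0.328]), 'moment': array([ 0.028,  0.044, -0.004]), 'grip_width': np.float64(0.086)}
side block [(array([256.9, 249.3]), 0.81), (array([275.3, 185.5]), 0.6)]
side gauge_mid [(array([381.6, 271.8]), 0.98), (array([313.1, 162.4]), 0.9), (array([280. , 209.2]), 0.72), (array([363.7, 195. ]), 0.66)]
side cap_top [(array([363.6, 183.8]), 0.57), (array([387. , 262.2]), 0.57)]
side bore [(array([252.5, 247.4]), 0.65)]
side phone [(array([231. , 196.9]), 0.73), (array([275.5, 182.5]), 0.16)]
side jar_mid [(array([161.4, 266.7]), 0.73)]
side driver [(array([322.2, 237.5]), 0.72)]
top block [(array([268.8, 192.6]), 0.56), (array([293.7, 194.8]), 0.45)]
top gauge_mid [(array([400.3, 210.3]), 0.98), (array([355.1, 269.5]), 0.91), (array([262.3, 300.3]), 0.84), (array([293.1, 194.3]), 0.7)]
top cap_top [(array([292.9, 190.5]), 0.68), (array([409.3, 210.1]), 0.48), (array([254.6, 302.2]), 0.4)]
top bore [(array([265.2, 190.8]), 0.69)]
top phone [(array([323.9, 146.2]), 0.81)]
top jar_mid [(array([223.9, 117.3]), 0.64)]
top driver [(array([290.6, 240.9]), 0.97)]
wrist block []
wrist gauge_mid []
wrist cap_top []
wrist bore []
wrist phone []
wrist jar_mid []
wrist driver []
```

View pics/top0.png

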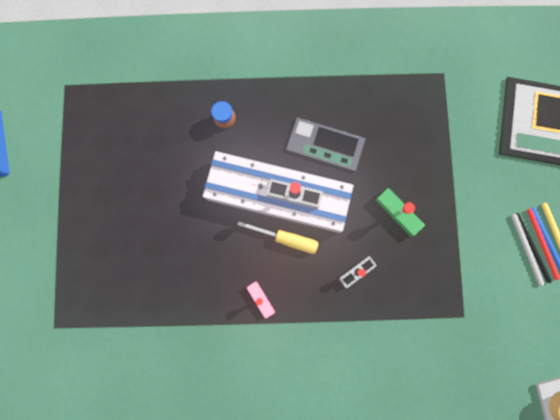

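View pics/side0.png

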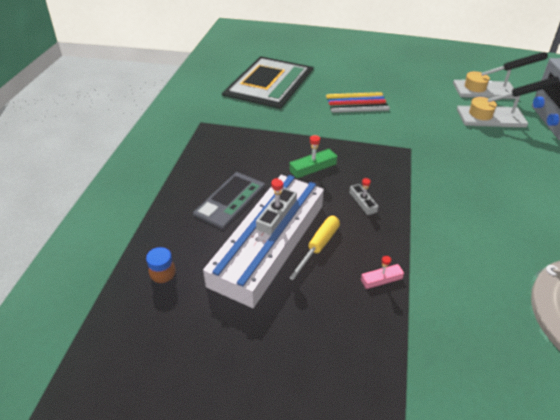

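```bash
python3 - <<'E'
import numpy as np,cv2
f=np.load('top0.npy',allow_pickle=True).item()
a=f['frame'][150:270,200:360]; cv2.imwrite('pics/c1.png',cv2.resize(a,None,fx=5,fy=5,interpolation=cv2.INTER_CUBIC))
E
```

```text
(no output)
```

View pics/c1.png

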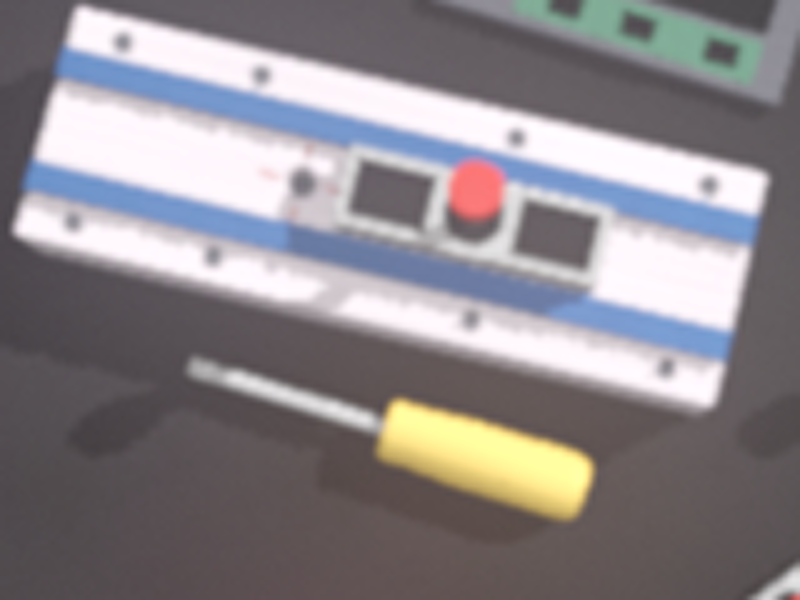

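The top view shows the white block with the grey gauge, its cap at about (295,188), and the bore at about (260,187) to the left of it. The small grey gauge and the green and pink ones are look-alikes. Next I'll measure.

```bash
python3 - <<'E'
from h import *
for n in ['top','side']:
    f=np.load(n+'0.npy',allow_pickle=True).item(); T=np.array(f['T']); P=cloud(f,T)
    print(n,'cam',np.round(T[:3,3],3))
    print('bench z',np.median(P[300:320,100:150,2]) if n=='top' else '')
    hsv=cv2.cvtColor(f['frame'],cv2.COLOR_BGR2HSV)
    ctr=np.array([293,194]) if n=='top' else np.array([275,240])
    v,u=np.mgrid[0:420,0:560]; near=np.hypot(u-ctr[0],v-ctr[1])<110
    # top face points
    m=near&(abs(P[...,2]-.045)<.006)&(f['range_z']>0)
    nl,lab,st,c=cv2.connectedComponentsWithStats(m.astype(np.uint8)); k=1+np.argmax(st[1:,4]); m=lab==k
    rect=cv2.minAreaRect((P[m][:,:2]*1000).astype(np.float32)); print('topface',rect,np.median(P[m][:,2]))
    bl=near&(hsv[...,0]>100)&(hsv[...,0]<120)&(hsv[...,1]>120)&(P[...,2]>.035)&(P[...,2]<.07)
    q=P[bl][:,:2]; mu=q.mean(0); w,V=np.linalg.eigh(np.cov((q-mu).T)); print('blue',mu,V[:,1],np.degrees(np.arctan2(V[1,1],V[0,1])))
    red=near&((hsv[...,0]<8)|(hsv[...,0]>172))&(hsv[...,1]>130)&(P[...,2]>.10)
    print('cap',red.sum(),np.median(P[red],0), P[red].min(0),P[red].max(0))
    g=near&(P[...,2]>.058)&(P[...,2]<.075)
    rect=cv2.minAreaRect((P[g][:,:2]*1000).astype(np.float32)); print('gauge',rect,np.median(P[g][:,2]))
    for t in ['bore','gauge_mid','cap_top']:
        for b in spotter.boxes_of(n,t):
            print(t,b['confidence'],np.round(pt(f,T,[np.array(b['position'])*[560,420]]),3))
f=np.load('top0.npy',allow_pickle=True).item(); T=np.array(f['T'])
print('bore',onplane(f,T,[[200+302/5-.4,150+182/5-.4]],.045))
E
```

```text
top cam [ 0.436 -0.062  0.797]
bench z -9.696424701166606e-06
topface ((571.2688598632812, -46.69541931152344), (268.8647766113281, 91.05493927001953), 74.24993133544922) 0.045176189779909115
blue [0.72483536 0.05320717] [-0.67707586  0.73591323] 132.61556059728932
cap 68 [ 0.56156189 -0.07756637  0.12065851] [ 0.55439256 -0.08304638  0.11815762] [ 0.57016123 -0.07084139  0.12251693]
gauge ((544.4227294921875, -148.79296875), (249.25672912597656, 33.145301818847656), 76.03816986083984) 0.06694375183106216
bore 0.69 [[ 0.572 -0.023  0.045]]
gauge_mid 0.98 [[ 0.529 -0.28   0.032]]
gauge_mid 0.91 [[ 0.419 -0.19   0.016]]
gauge_mid 0.84 [[ 0.366 -0.011  0.014]]
gauge_mid 0.7 [[ 0.553 -0.074  0.109]]
cap_top 0.68 [[ 0.557 -0.074  0.121]]
cap_top 0.48 [[ 0.523 -0.284  0.075]]
cap_top 0.4 [[0.366 0.    0.05 ]]
side cam [0.438 0.528 0.639]
bench z 
topface ((572.4102783203125, -46.61181640625), (272.8140869140625, 92.22528839111328), 74.2420425415039) 0.04627244339091652
blue [ 0.58504244 -0.01049342] [0.43108288 0.90231233] 64.46369769591833
cap 99 [ 0.56299434 -0.0726847   0.12172327] [ 0.5538415  -0.08775985  0.1114842 ] [ 0.57209705 -0.06681999  0.12372367]
gauge ((546.1676635742188, -154.94094848632812), (262.9024963378906, 36.15206527709961), 77.94288635253906) 0.0683875885528239
bore 0.65 [[0.586 0.008 0.046]]
gauge_mid 0.98 [[ 0.37  -0.004  0.022]]
gauge_mid 0.9 [[ 0.526 -0.271  0.022]]
gauge_mid 0.72 [[ 0.556 -0.068  0.069]]
gauge_mid 0.66 [[ 0.415 -0.193  0.02 ]]
cap_top 0.57 [[ 0.418 -0.191  0.05 ]]
cap_top 0.57 [[ 0.366 -0.     0.052]]
bore [[ 0.58106187 -0.01348801  0.045     ]]
```

>>> drive_tool([
  {"tx": 0.5,"ty": -1,"rz": 0.5,"grip": 1},
  {"tx": 0.5,"ty": -1,"rz": 0.6,"grip": 1},
  {"tx": 0.5,"ty": -1,"grip": 1},
  {"tx": 0.5,"ty": -1,"grip": 1},
  {"tx": 0.5,"ty": -1,"grip": 1},
  {"tx": 0.5,"ty": -1,"grip": 1},
  {"tx": 0.5,"ty": -1,"grip": 1},
  {"tx": 0.5,"ty": -1,"grip": 1},
  {"tx": 0.5,"ty": -1,"grip": 1},
  {"tx": 0.5,"ty": -1,"grip": 1},
], grip_force=30)

```text
validation failed for argument at $.co...
```

>>> drive_tool([
  {"tx": 0.5,"ty": -1,"grip": 1},
  {"tx": 0.5,"ty": -1,"grip": 1},
  {"tx": 0.5,"ty": -1,"grip": 1},
  {"tx": 0.5,"ty": -1,"grip": 1},
  {"tx": 0.5,"ty": -1,"grip": 1},
  {"tx": 0.5,"ty": -1,"grip": 1},
  {"tx": 0.5,"ty": -1,"grip": 1},
  {"tx": 0.5,"ty": -1,"grip": 1},
  {"tx": 0.5,"ty": -1,"grip": 1},
  {"tx": 0.5,"ty": -1,"grip": 1},
])

```text
validation failed for argument at $.co...
```

>>> drive_tool([
  {"tx": 0.5,"ty": -1.0,"tz": 0.0,"rx": 0.0,"ry": 0.0,"rz": 0.5,"grip": 1.0},
], grip_force=30)

```text
clock: 1.62
tcp_pos: [0.2891, 0.5951, 0.2311]
orientation: [-0.554, -3.092, -0.001]
contact_force: [0.3, 0.3, -0.5]
grip_width: 0.0702
```

>>> drive_tool([
  {"tx": 0.5,"ty": -1,"tz": 0,"rx": 0,"ry": 0,"rz": 0.57,"grip": 1},
  {"tx": 0.5,"ty": -1,"tz": 0,"rx": 0,"ry": 0,"rz": 0,"grip": 1},
  {"tx": 0.5,"ty": -1,"tz": 0,"rx": 0,"ry": 0,"rz": 0,"grip": 1},
  {"tx": 0.5,"ty": -1,"tz": 0,"rx": 0,"ry": 0,"rz": 0,"grip": 1},
  {"tx": 0.5,"ty": -1,"tz": 0,"rx": 0,"ry": 0,"rz": 0,"grip": 1},
  {"tx": 0.5,"ty": -1,"tz": 0,"rx": 0,"ry": 0,"rz": 0,"grip": 1},
  {"tx": 0.5,"ty": -1,"tz": 0,"rx": 0,"ry": 0,"rz": 0,"grip": 1},
  {"tx": 0.5,"ty": -1,"tz": 0,"rx": 0,"ry": 0,"rz": 0,"grip": 1},
  {"tx": 0.5,"ty": -1,"tz": 0,"rx": 0,"ry": 0,"rz": 0,"grip": 1},
  {"tx": 0.5,"ty": -1,"tz": 0,"rx": 0,"ry": 0,"rz": 0,"grip": 1},
])

```text
clock: 2.88
tcp_pos: [0.3913, 0.3926, 0.2313]
orientation: [0.438, 3.111, 0.0]
contact_force: [1.0, 1.0, 0.5]
grip_width: 0.0004
```

>>> drive_tool([
  {"tx": 0.5,"ty": -1,"tz": 0,"rx": 0,"ry": 0,"rz": 0,"grip": 1},
  {"tx": 0.5,"ty": -1,"tz": 0,"rx": 0,"ry": 0,"rz": 0,"grip": 1},
  {"tx": 0.5,"ty": -1,"tz": 0,"rx": 0,"ry": 0,"rz": 0,"grip": 1},
  {"tx": 0.5,"ty": -1,"tz": 0,"rx": 0,"ry": 0,"rz": 0,"grip": 1},
  {"tx": 0.5,"ty": -1,"tz": 0,"rx": 0,"ry": 0,"rz": 0,"grip": 1},
  {"tx": 0.5,"ty": -1,"tz": 0,"rx": 0,"ry": 0,"rz": 0,"grip": 1},
  {"tx": 0.5,"ty": -1,"tz": 0,"rx": 0,"ry": 0,"rz": 0,"grip": 1},
  {"tx": 0.5,"ty": -1,"tz": 0,"rx": 0,"ry": 0,"rz": 0,"grip": 1},
  {"tx": 0.5,"ty": -1,"tz": 0,"rx": 0,"ry": 0,"rz": 0,"grip": 1},
  {"tx": 0.5,"ty": -1,"tz": 0,"rx": 0,"ry": 0,"rz": 0,"grip": 1},
])

```text
clock: 4.12
tcp_pos: [0.491, 0.1925, 0.2314]
orientation: [0.438, 3.111, 0.0]
contact_force: [0.0, -0.2, 0.2]
grip_width: -0.0
```

>>> drive_tool([
  {"tx": 0.5,"ty": -1,"tz": 0,"rx": 0,"ry": 0,"rz": 0,"grip": 1},
  {"tx": 0.5,"ty": -1,"tz": 0,"rx": 0,"ry": 0,"rz": 0,"grip": 1},
  {"tx": 0.5,"ty": -1,"tz": 0,"rx": 0,"ry": 0,"rz": 0,"grip": 1},
  {"tx": 0.5,"ty": -1,"tz": 0,"rx": 0,"ry": 0,"rz": 0,"grip": 1},
  {"tx": 0.4,"ty": -1,"tz": 0,"rx": 0,"ry": 0,"rz": 0,"grip": 1},
  {"tx": 0,"ty": -1,"tz": 0,"rx": 0,"ry": 0,"rz": 0,"grip": 1},
  {"tx": 0,"ty": -1,"tz": 0,"rx": 0,"ry": 0,"rz": 0,"grip": 1},
  {"tx": 0,"ty": -1,"tz": 0,"rx": 0,"ry": 0,"rz": 0,"grip": 1},
  {"tx": 0,"ty": -1,"tz": 0,"rx": 0,"ry": 0,"rz": 0,"grip": 1},
  {"tx": 0,"ty": -1,"tz": 0,"rx": 0,"ry": 0,"rz": 0,"grip": 1},
])

```text
clock: 5.38
tcp_pos: [0.5384, -0.0074, 0.2313]
orientation: [0.438, 3.111, 0.0]
contact_force: [-0.7, -0.1, -0.5]
grip_width: 0.0002
```

>>> drive_tool([
  {"tx": 0,"ty": -1,"tz": 0,"rx": 0,"ry": 0,"rz": 0,"grip": 1},
  {"tx": 0,"ty": -1,"tz": 0,"rx": 0,"ry": 0,"rz": 0,"grip": 1},
  {"tx": 0,"ty": 0,"tz": 0,"rx": 0,"ry": 0,"rz": 0,"grip": 1},
])

```text
clock: 5.75
tcp_pos: [0.5383, -0.0482, 0.2314]
orientation: [0.443, 3.11, -0.001]
contact_force: [0.0, -0.2, -0.3]
grip_width: -0.0001
```

```bash
python3 - <<'E'
from h import *
o=status.get_obs(); print(o['tcp_pos'],o['contact_force'])
f=eyes.grab_frame('wrist'); cv2.imwrite('pics/w1.png',f['frame']); f['obs']=o; np.save('w1.npy',f,allow_pickle=True)
print(f['T_tool_cam'])
E
```

```text
[ 0.53828802 -0.04824993  0.23139879] [ 0.01682647 -0.18769305 -0.3051892 ]
[[-1.21194078e-03 -9.56368127e-01 -2.92161833e-01  7.54072093e-02]
 [ 9.99999167e-01 -1.02900954e-03 -7.79800183e-04 -7.23135438e-04]
 [ 4.45138728e-04 -2.92162534e-01  9.56368577e-01 -1.42294578e-01]
 [ 0.00000000e+00  0.00000000e+00  0.00000000e+00  1.00000000e+00]]
```

View pics/w1.png

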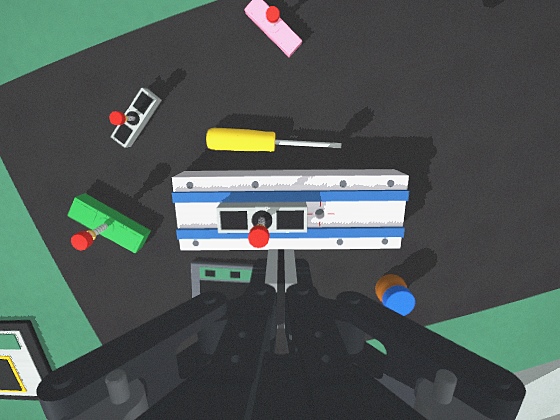

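```bash
cat >> h.py <<'E'
from scipy.spatial.transform import Rotation as R
A=np.radians(74.25); YB=np.array([np.cos(A),np.sin(A)]); XB=np.array([YB[1],-YB[0]]); C=np.array([.5718,-.0467])
def toblk(p): d=np.asarray(p)[...,:2]-C; return np.stack([d@XB,d@YB],-1)*1000
def Tw(f):
    o=f['obs']; T=np.eye(4); T[:3,:3]=R.from_rotvec(o['orientation']).as_matrix(); T[:3,3]=o['tcp_pos']; return T@np.array(f['T_tool_cam'])
E
python3 - <<'E'
from h import *
f=np.load('w1.npy',allow_pickle=True).item(); T=Tw(f); P=cloud(f,T)
m=np.zeros((420,560),bool); m[160:260,160:420]=1
z=P[...,2]
t=m&(abs(z-np.median(P[180:188,200:390,2]))<.004)
print('topz',np.median(z[t])); print('topface',cv2.minAreaRect((P[t][:,:2]*1000).astype(np.float32)))
print('bore',onplane(f,T,[[319.5,213]],.045),toblk(onplane(f,T,[[319.5,213]],.045)))
g=m&(z>.060)&(z<.072); nl,lab,st,c=cv2.connectedComponentsWithStats(g.astype(np.uint8)); k=1+np.argmax(st[1:,4]); g=lab==k
r_=cv2.minAreaRect((P[g][:,:2]*1000).astype(np.float32)); print('bridge',r_, toblk(np.array(r_[0])/1000))
hsv=cv2.cvtColor(f['frame'],cv2.COLOR_BGR2HSV)
red=m&((hsv[...,0]<8)|(hsv[...,0]>172))&(hsv[...,1]>130)&(z>.112)
print('cap',red.sum(),P[red].mean(0),toblk(P[red].mean(0)),np.percentile(z[red],[5,50,95]))
cv2.imwrite('pics/w1c.png',cv2.resize(f['frame'][150:270,160:420],None,fx=3,fy=3,interpolation=cv2.INTER_CUBIC))
E
```

```text
topz 0.04485532575119189
topface ((570.7234497070312, -47.03802490234375), (271.2855529785156, 91.22886657714844), 74.27507781982422)
bore [[ 0.57922455 -0.01376259  0.045     ]] [[-1.79474344 33.71610414]]
bridge ((561.0303344726562, -78.43264770507812), (99.7353286743164, 30.609386444091797), 73.90856170654297) [ -1.75179681 -33.46457581]
cap 361 [ 0.559059   -0.0768414   0.12124947] [ -4.08104716 -32.46817461] [0.11356094 0.12054186 0.12176621]
```

View pics/w1c.png

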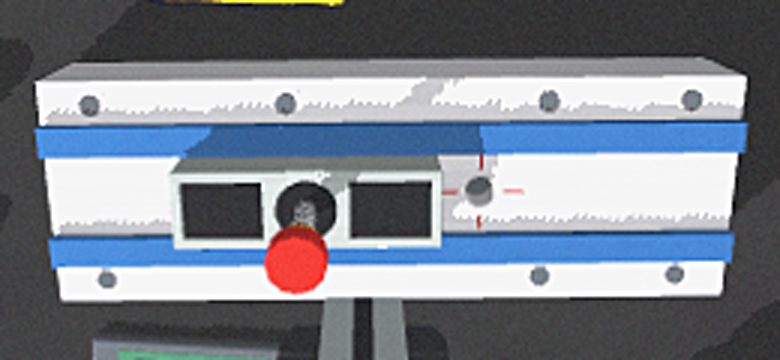

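>>> drive_tool([
  {"tx": 0.1,"ty": -1,"tz": 0,"rx": 0,"ry": 0,"rz": 0,"grip": 1},
  {"tx": 0.05,"ty": -1,"tz": 0,"rx": 0,"ry": 0,"rz": 0,"grip": 1},
  {"tx": 0,"ty": -1,"tz": 0,"rx": 0,"ry": 0,"rz": 0,"grip": 1},
  {"tx": 0,"ty": -1,"tz": 0,"rx": 0,"ry": 0,"rz": 0,"grip": 1},
  {"tx": 0,"ty": -1,"tz": 0,"rx": 0,"ry": 0,"rz": 0,"grip": 1},
  {"tx": 0,"ty": -0.3,"tz": -1,"rx": 0,"ry": 0,"rz": 0,"grip": 1},
  {"tx": 0,"ty": 0,"tz": -1,"rx": 0,"ry": 0,"rz": 0,"grip": 1},
  {"tx": 0,"ty": 0,"tz": -1,"rx": 0,"ry": 0,"rz": 0,"grip": 1},
  {"tx": 0,"ty": 0,"tz": -1,"rx": 0,"ry": 0,"rz": 0,"grip": 1},
  {"tx": 0,"ty": 0,"tz": -1,"rx": 0,"ry": 0,"rz": 0,"grip": 1},
])

```text
clock: 7.05
tcp_pos: [0.542, -0.1506, 0.1306]
orientation: [0.435, 3.111, 0.001]
contact_force: [-0.3, -0.7, -0.2]
grip_width: 0.0002
```

>>> drive_tool([
  {"tx": 0,"ty": 0,"tz": -1,"rx": 0,"ry": 0,"rz": 0,"grip": 1},
  {"tx": 0,"ty": 0,"tz": -1,"rx": 0,"ry": 0,"rz": 0,"grip": 1},
  {"tx": 0,"ty": 0,"tz": -0.8,"rx": 0,"ry": 0,"rz": 0,"grip": 1},
  {"tx": 0,"ty": 0,"tz": 0,"rx": 0,"ry": 0,"rz": 0,"grip": 1},
])

```text
clock: 7.55
tcp_pos: [0.541, -0.1512, 0.0742]
orientation: [-0.436, -3.109, -0.001]
contact_force: [1.3, 1.4, 1.7]
grip_width: 0.0
```

```bash
python3 - <<'E'
from h import *
o=status.get_obs(); print(o['tcp_pos'],toblk(o['tcp_pos']),o['contact_force'])
f=eyes.grab_frame('top'); cv2.imwrite('pics/t2.png',f['frame'][100:310,160:440].repeat(2,0).repeat(2,1))
f=eyes.grab_frame('side'); cv2.imwrite('pics/s2.png',f['frame'][100:310,160:440].repeat(2,0).repeat(2,1))
E
```

```text
[ 0.54097162 -0.15122717  0.07422276] [  -1.29803587 -108.97079568] [1.32094581 1.3941575  1.700694  ]
```

View pics/t2.png

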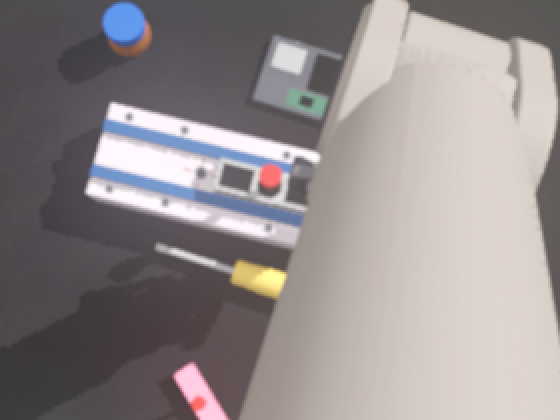

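View pics/s2.png

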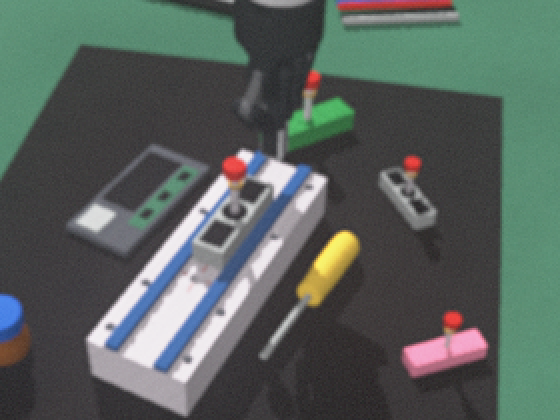

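>>> drive_tool([
  {"tx": -0.05,"ty": -0.25,"tz": -0.4,"rx": 0,"ry": 0,"rz": 0,"grip": 1},
  {"tx": 0,"ty": 0,"tz": -0.5,"rx": 0,"ry": 0,"rz": 0,"grip": 1},
  {"tx": 0,"ty": 0,"tz": 0,"rx": 0,"ry": 0,"rz": 0,"grip": 1},
])

```text
clock: 8.02
tcp_pos: [0.5399, -0.157, 0.0564]
orientation: [-0.438, -3.109, -0.0]
contact_force: [-0.7, 0.3, -0.2]
grip_width: -0.0001
```

```bash
python3 - <<'E'
from h import *
o=status.get_obs(); print(o['tcp_pos'],toblk(o['tcp_pos']),o['contact_force'])
f=eyes.grab_frame('wrist'); f['obs']=o; np.save('w3.npy',f,allow_pickle=True); cv2.imwrite('pics/w3.png',f['frame'])
f=eyes.grab_frame('side'); cv2.imwrite('pics/s3.png',cv2.resize(f['frame'][130:290,200:400],None,fx=4,fy=3.75))
E
```

```text
[ 0.5398988  -0.15702798  0.05640802] [  -0.75600114 -114.84502259] [-0.74954039  0.33374303 -0.15633262]
```

View pics/w3.png

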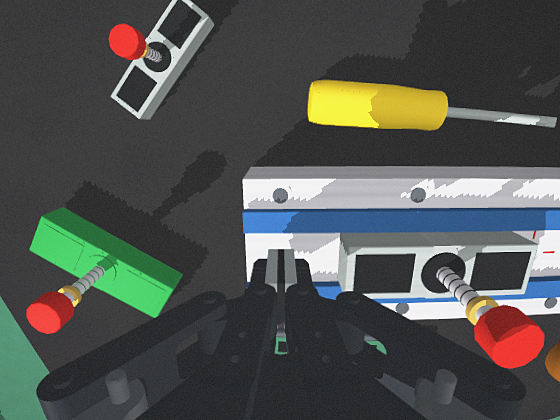

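View pics/s3.png

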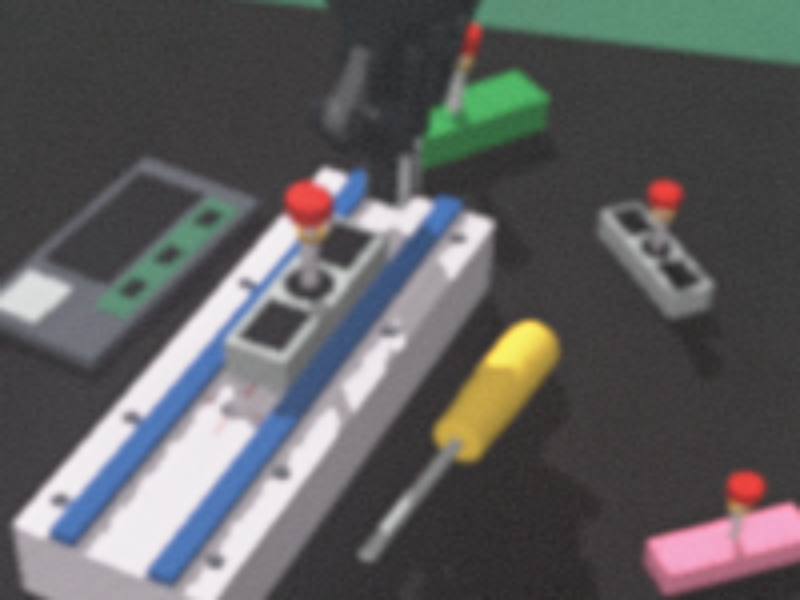

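>>> drive_tool([
  {"tx": 0.1,"ty": 0.36,"tz": 0,"rx": 0,"ry": 0,"rz": 0,"grip": 1},
  {"tx": 0.1,"ty": 0.36,"tz": 0,"rx": 0,"ry": 0,"rz": 0,"grip": 1},
  {"tx": 0.1,"ty": 0.36,"tz": 0,"rx": 0,"ry": 0,"rz": 0,"grip": 1},
  {"tx": 0.1,"ty": 0.36,"tz": 0,"rx": 0,"ry": 0,"rz": 0,"grip": 1},
])

```text
clock: 8.62
tcp_pos: [0.5486, -0.1286, 0.0574]
orientation: [0.438, 3.111, -0.002]
contact_force: [0.3, -3.2, 0.6]
grip_width: 0.0001
```

>>> drive_tool([
  {"tx": 0.1,"ty": 0.36,"tz": 0,"rx": 0,"ry": 0,"rz": 0,"grip": 1},
  {"tx": 0.1,"ty": 0.36,"tz": 0,"rx": 0,"ry": 0,"rz": 0,"grip": 1},
  {"tx": 0.1,"ty": 0.36,"tz": 0,"rx": 0,"ry": 0,"rz": 0,"grip": 1},
  {"tx": 0,"ty": 0,"tz": 0,"rx": 0,"ry": 0,"rz": 0,"grip": 1},
])

```text
clock: 9.12
tcp_pos: [0.555, -0.1054, 0.0573]
orientation: [0.435, 3.111, 0.001]
contact_force: [0.2, 0.4, -0.2]
grip_width: -0.0002
```

```bash
cat >> h.py <<'E'
def meas(tag,rect=(slice(0,420),slice(0,560))):
    o=status.get_obs(); print('tcp',o['tcp_pos'],toblk(o['tcp_pos']),np.round(o['contact_force'],2))
    f=eyes.grab_frame('wrist'); f['obs']=o; np.save(tag+'.npy',f,allow_pickle=True); cv2.imwrite(f'pics/{tag}.png',f['frame'])
    for n in ['top','side']:
        g=eyes.grab_frame(n); np.save(tag+n+'.npy',g,allow_pickle=True); cv2.imwrite(f'pics/{tag}{n}.png',cv2.resize(g['frame'][130:290,200:400],None,fx=4,fy=3.75))
    for n,F,T in [('wrist',f,Tw(f))]+[(n,np.load(tag+n+'.npy',allow_pickle=True).item(),None) for n in ['top','side']]:
        if T is None: T=np.array(F['T'])
        P=cloud(F,T); z=P[...,2]; b=toblk(P); hsv=cv2.cvtColor(F['frame'],cv2.COLOR_BGR2HSV)
        red=((hsv[...,0]<8)|(hsv[...,0]>172))&(hsv[...,1]>130)&(z>.08)&(abs(b[...,0])<25)&(abs(b[...,1])<130)
        if red.sum()>5: print(n,'cap blk',red.sum(),np.round((b[red].min(0)+b[red].max(0))/2,1),np.round(np.median(b[red],0),1),'z',np.round(np.percentile(z[red],[5,50,95]),4))
        br=(z>.061)&(z<.072)&(abs(b[...,0])<19)&(abs(b[...,1])<130)&(hsv[...,1]<60)&(hsv[...,2]>90)
        if br.sum()>5: print(n,'bridge y ext',np.round(np.percentile(b[br][:,1],[1,99]),1),'x',np.round(np.percentile(b[br][:,0],[1,99]),1))
E
python3 -c "
from h import *
meas('m4')"
```

```text
tcp [ 0.55502773 -0.10538768  0.05731224] [ -0.21234379 -61.03693713] [ 0.17  0.4  -0.21]
wrist cap blk 2006 [-5.1 -2.3] [-8.3 -0.6] z [0.1106 0.1197 0.1213]
wrist bridge y ext [-66.4  50.2] x [-17.2  12.6]
top bridge y ext [28.4 51.9] x [-16.1  13.5]
side cap blk 103 [-0.7  3.4] [-1.7  5.7] z [0.1145 0.1213 0.1232]
side bridge y ext [-61.9  52.5] x [-15.8  14. ]
```

View pics/m4.png

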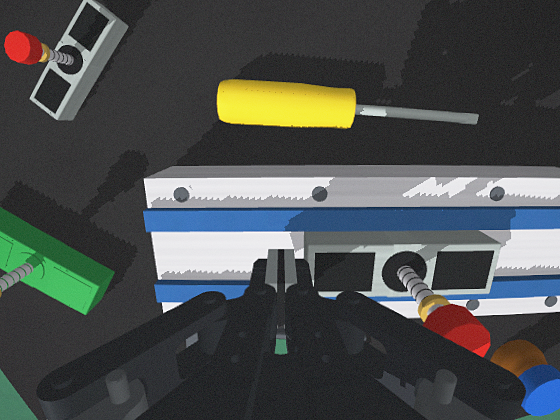

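View pics/m4side.png

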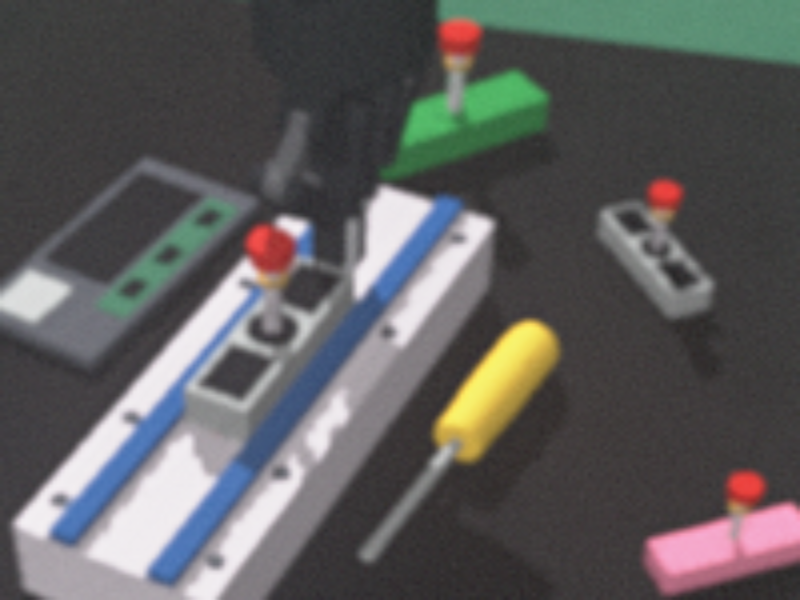

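>>> drive_tool([
  {"tx": 0.095,"ty": 0.337,"tz": 0,"rx": 0,"ry": 0,"rz": 0,"grip": 1},
  {"tx": 0.095,"ty": 0.337,"tz": 0,"rx": 0,"ry": 0,"rz": 0,"grip": 1},
  {"tx": 0.095,"ty": 0.337,"tz": 0,"rx": 0,"ry": 0,"rz": 0,"grip": 1},
  {"tx": 0.08,"ty": 0.29,"tz": 0,"rx": 0,"ry": 0,"rz": 0,"grip": 1},
  {"tx": 0,"ty": 0,"tz": 0,"rx": 0,"ry": 0,"rz": 0,"grip": 1},
  {"tx": 0,"ty": 0,"tz": 0,"rx": 0,"ry": 0,"rz": 0,"grip": 1},
])

```text
clock: 10.02
tcp_pos: [0.5622, -0.0799, 0.0574]
orientation: [0.436, 3.111, 0.001]
contact_force: [1.1, 0.6, -0.5]
grip_width: 0.0
```

```bash
python3 -c "
from h import *
meas('m5')
for n,F,T in [('wrist',np.load('w1.npy',allow_pickle=True).item(),0),('top',np.load('top0.npy',allow_pickle=True).item(),1),('side',np.load('side0.npy',allow_pickle=True).item(),1)]:
    T=np.array(F['T']) if T else Tw(F)
    P=cloud(F,T); z=P[...,2]; b=toblk(P); hsv=cv2.cvtColor(F['frame'],cv2.COLOR_BGR2HSV)
    br=(z>.061)&(z<.072)&(abs(b[...,0])<19)&(abs(b[...,1])<130)&(hsv[...,1]<60)&(hsv[...,2]>90)
    print('init',n,'bridge y ext',np.round(np.percentile(b[br][:,1],[1,99]),1))
    tf=(abs(z-.045)<.003)&(abs(b[...,0])<50)&(abs(b[...,1])<145)
    print('  block y ends',np.percentile(b[tf][:,1],[.3,99.7]))
"
```

```text
tcp [ 0.56223531 -0.07987397  0.05738679] [ -0.20083034 -34.524707  ] [ 1.07  0.57 -0.47]
wrist cap blk 2071 [-5.1 24.4] [-8.1 26.4] z [0.1107 0.1198 0.1213]
wrist bridge y ext [-39.9  77.1] x [-17.2  12.7]
side cap blk 106 [-0.  30.7] [-1.6 33.3] z [0.1146 0.1215 0.1234]
side bridge y ext [-36.6  79.8] x [-15.9  14.6]
init wrist bridge y ext [-82.4  16.2]
  block y ends [-135.4371519  133.5460671]
init top bridge y ext [-80.2  17.6]
  block y ends [-133.73583763  133.36945114]
init side bridge y ext [-80.9  18.8]
  block y ends [-134.0334993   135.91552928]
```

View pics/m5.png

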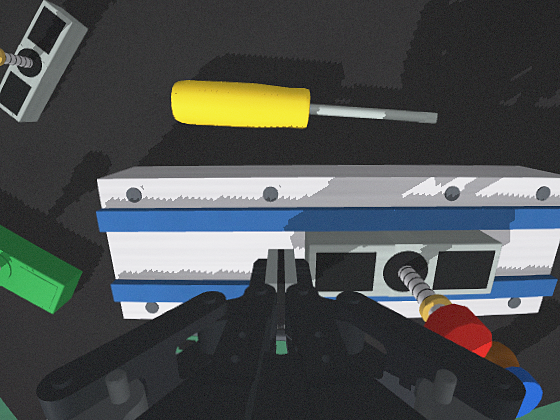

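View pics/m5top.png

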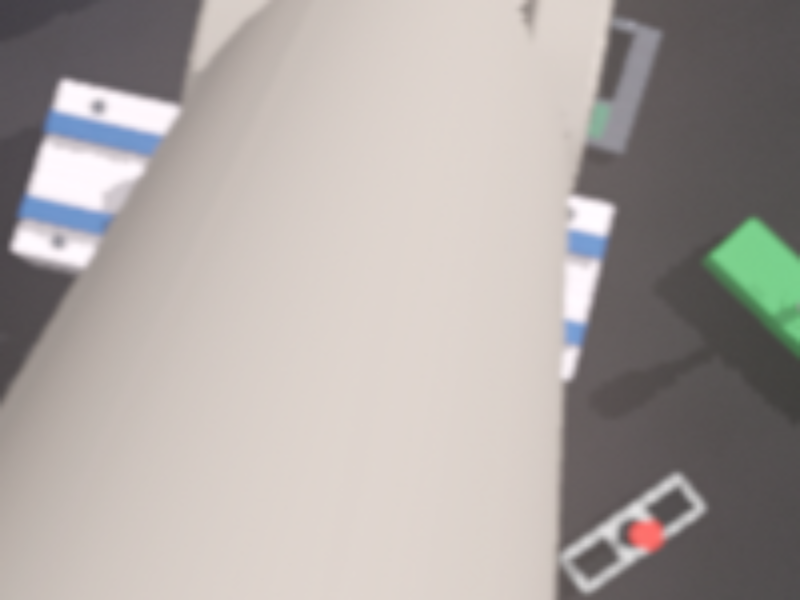

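>>> drive_tool([
  {"tx": 0.042,"ty": 0.149,"tz": 0,"rx": 0,"ry": 0,"rz": 0,"grip": 1},
  {"tx": 0.042,"ty": 0.149,"tz": 0,"rx": 0,"ry": 0,"rz": 0,"grip": 1},
  {"tx": 0,"ty": 0,"tz": 0,"rx": 0,"ry": 0,"rz": 0,"grip": 1},
  {"tx": 0,"ty": 0,"tz": 0,"rx": 0,"ry": 0,"rz": 0,"grip": 1},
])

```text
clock: 10.68
tcp_pos: [0.5636, -0.0749, 0.0573]
orientation: [-0.438, -3.111, 0.0]
contact_force: [-1.5, -2.1, -0.6]
grip_width: -0.0002
```

```bash
python3 -c "
from h import *
meas('m6')
"
```

```text
tcp [ 0.56355055 -0.07486206  0.05729214] [ -0.29539945 -29.3439591 ] [-1.5  -2.12 -0.62]
wrist cap blk 1993 [-5.5 29.4] [-8.4 30.9] z [0.1106 0.1197 0.1213]
wrist bridge y ext [-34.8  81.6] x [-17.2  12.6]
side cap blk 110 [-0.2 34.1] [-1.7 37.8] z [0.1141 0.1216 0.1235]
side bridge y ext [-31.1  84.1] x [-15.8  14.4]
```

>>> drive_tool([
  {"tx": 0.018,"ty": 0.063,"tz": 0,"rx": 0,"ry": 0,"rz": 0,"grip": 1},
  {"tx": 0,"ty": 0,"tz": 0,"rx": 0,"ry": 0,"rz": 0,"grip": 1},
  {"tx": 0,"ty": 0,"tz": 0,"rx": 0,"ry": 0,"rz": 0,"grip": 1},
])

```text
clock: 11.2
tcp_pos: [0.564, -0.0734, 0.0573]
orientation: [-0.437, -3.111, -0.0]
contact_force: [-1.1, -2.5, -0.9]
grip_width: 0.0001
```

```bash
python3 -c "
from h import *
meas('m7')
"
```

```text
tcp [ 0.56398785 -0.07341247  0.05730277] [ -0.2679996  -27.83009454] [-1.12 -2.53 -0.93]
wrist cap blk 1985 [-5.3 31.1] [-8.4 32.4] z [0.1106 0.1197 0.1213]
wrist bridge y ext [-33.3  83. ] x [-17.2  12.6]
side cap blk 113 [-1.  36.8] [-1.7 39.2] z [0.1134 0.1214 0.1235]
side bridge y ext [-27.1  85.7] x [-15.7  14.1]
```

View pics/m7.png

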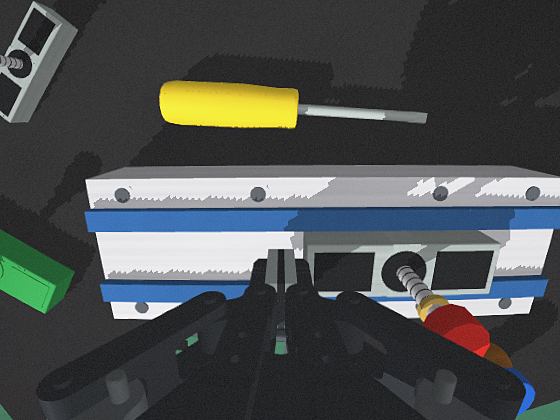

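View pics/m7side.png

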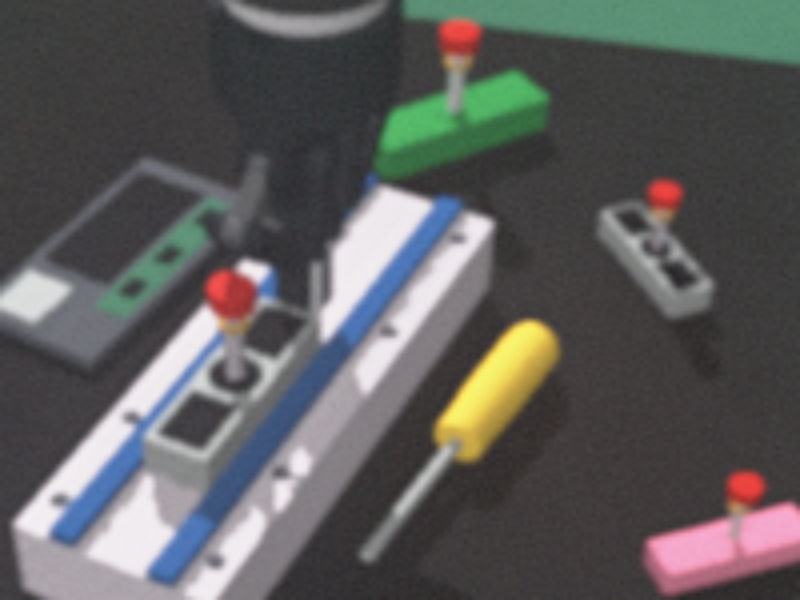

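>>> drive_tool([
  {"tx": -0.136,"ty": -0.481,"tz": 0,"rx": 0,"ry": 0,"rz": 0,"grip": 1},
  {"tx": 0,"ty": 0,"tz": 0.5,"rx": 0,"ry": 0,"rz": 0,"grip": 1},
  {"tx": 0,"ty": 0,"tz": 1,"rx": 0,"ry": 0,"rz": 0,"grip": 1},
  {"tx": 0,"ty": 0,"tz": 1,"rx": 0,"ry": 0,"rz": 0,"grip": 1},
  {"tx": 0,"ty": 0,"tz": 1,"rx": 0,"ry": 0,"rz": 0,"grip": 1},
  {"tx": 0,"ty": 0,"tz": 1,"rx": 0,"ry": 0,"rz": 0,"grip": 1},
  {"tx": 0,"ty": 0,"tz": 0,"rx": 0,"ry": 0,"rz": 0,"grip": 1},
])

```text
clock: 12.22
tcp_pos: [0.5627, -0.0829, 0.1493]
orientation: [0.437, 3.107, 0.002]
contact_force: [-0.0, -0.2, -0.4]
grip_width: 0.0
```

```bash
python3 -c "
from h import *
meas('m8')
"
```

```text
tcp [ 0.56267995 -0.08288175  0.14928637] [  1.04355239 -37.29885966] [-0.04 -0.21 -0.42]
wrist cap blk 850 [-2.1 33.3] [-3.8 32.1] z [0.1129 0.1203 0.1214]
wrist bridge y ext [-16.1  83.2] x [-16.8  12.8]
side cap blk 116 [-0.9 36.3] [-1.6 38.5] z [0.1139 0.1215 0.1233]
side bridge y ext [-14.3  85.6] x [-15.7  14.3]
```

View pics/m8.png

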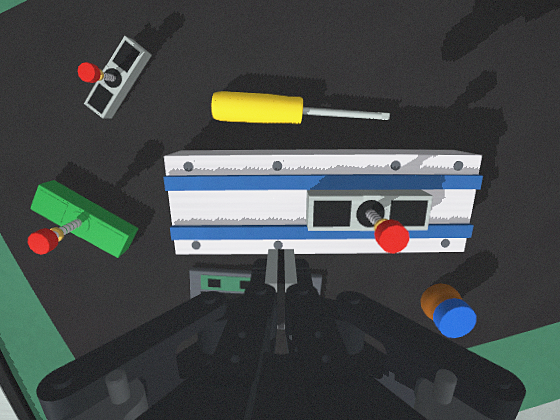

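>>> drive_tool([
  {"tx": 0.207,"ty": 0.864,"tz": 0,"rx": 0,"ry": 0,"rz": 0,"grip": 1},
  {"tx": 0.207,"ty": 0.864,"tz": 0,"rx": 0,"ry": 0,"rz": 0,"grip": 1},
  {"tx": 0.207,"ty": 0.864,"tz": 0,"rx": 0,"ry": 0,"rz": 0,"grip": 1},
  {"tx": 0.207,"ty": 0.864,"tz": 0,"rx": 0,"ry": 0,"rz": 0,"grip": 1},
  {"tx": 0,"ty": 0,"tz": -0.5,"rx": 0,"ry": 0,"rz": 0,"grip": 1},
  {"tx": 0,"ty": 0,"tz": -0.5,"rx": 0,"ry": 0,"rz": 0,"grip": 1},
  {"tx": 0,"ty": 0,"tz": 0,"rx": 0,"ry": 0,"rz": 0,"grip": 1},
  {"tx": 0,"ty": 0,"tz": 0,"rx": 0,"ry": 0,"rz": 0,"grip": 1},
])

```text
clock: 13.38
tcp_pos: [0.5777, -0.0148, 0.1272]
orientation: [-0.439, -3.111, 0.001]
contact_force: [-0.0, -0.0, 0.9]
grip_width: -0.0002
```

```bash
python3 -c "
from h import *
meas('m9')
"
```

```text
tcp [ 0.57771945 -0.01479821  0.12723289] [-2.96223313 32.3108266 ] [-0.01 -0.04  0.87]
wrist cap blk 275 [-8.1 34.2] [-10.4  35.8] z [0.111  0.1174 0.121 ]
wrist bridge y ext [-15.6  83.4] x [-16.9  12.6]
top bridge y ext [-14.4  17.4] x [-16.2   9.2]
side cap blk 93 [-1.  39.1] [-2.1 40.3] z [0.1129 0.1212 0.1233]
side bridge y ext [-14.4  85.1] x [-15.8  14.4]
```

View pics/m9.png

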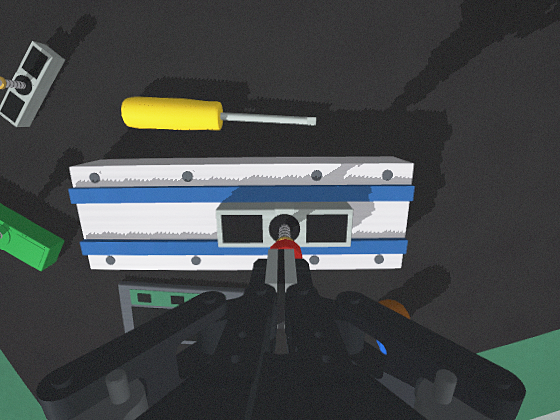

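View pics/m9side.png

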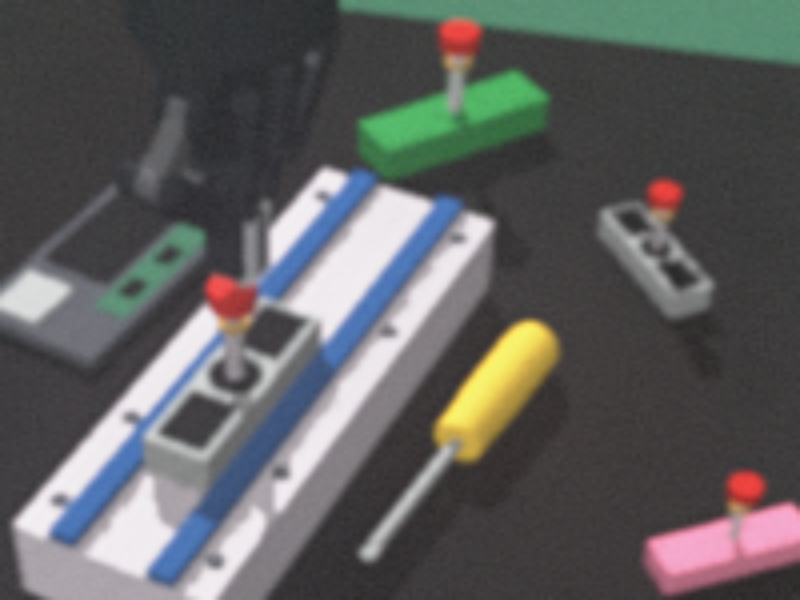

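```bash
python3 -c "
from h import *
F=np.load('m9side.npy',allow_pickle=True).item(); P=cloud(F,np.array(F['T'])); 
cv2.imwrite('pics/z9.png',cv2.resize(F['frame'][170:240,230:300],None,fx=8,fy=8,interpolation=cv2.INTER_CUBIC))
b=toblk(P);z=P[...,2]
for v in range(186,208,2):
    print(v,[(u,int(b[v,u,0]),int(b[v,u,1]),int(z[v,u]*1000)) for u in range(244,274,3)])
F=np.load('m9.npy',allow_pickle=True).item(); T=Tw(F)
o=F['obs']; 
# project TCP & cap centre in side
G=np.load('m9side.npy',allow_pickle=True).item(); Tg=np.linalg.inv(np.array(G['T']))
K=np.array([[G['fx'],0,G['cx']],[0,G['fy'],G['cy']],[0,0,1]])
p=(Tg@np.r_[o['tcp_pos'],1])[:3]; print('tcp px side',cv2.projectPoints(p[None],np.zeros(3),np.zeros(3),K,np.array(G['dist_coeffs']))[0].ravel())
"
```

```text
186 [(244, -10, 86, 205), (247, -13, 84, 205), (250, -14, 77, 200), (253, -14, 70, 195), (256, -13, 59, 186), (259, -11, 47, 176), (262, -14, 44, 175), (265, -13, 33, 166), (268, 76, -139, 0), (271, 70, -141, 1)]
188 [(244, 5, 62, 177), (247, -10, 79, 196), (250, -13, 76, 196), (253, -13, 67, 188), (256, -13, 60, 183), (259, -9, 44, 169), (262, -14, 43, 171), (265, -13, 33, 163), (268, 72, -132, 2), (271, 42, -89, 46)]
190 [(244, 108, -97, 9), (247, 102, -99, 10), (250, -10, 72, 187), (253, -13, 69, 186), (256, -13, 60, 180), (259, -8, 43, 164), (262, -11, 39, 163), (265, -11, 30, 156), (268, 46, -84, 44), (271, 40, -85, 46)]
192 [(244, 105, -92, 8), (247, 100, -96, 8), (250, 93, -96, 10), (253, -11, 65, 178), (256, -13, 60, 175), (259, -8, 42, 160), (262, -11, 38, 158), (265, -13, 33, 154), (268, 42, -77, 46), (271, 37, -80, 45)]
194 [(244, 100, -85, 11), (247, 96, -90, 9), (250, 90, -91, 10), (253, 0, 46, 155), (256, -5, 46, 157), (259, -9, 44, 157), (262, -11, 39, 154), (265, -12, 32, 149), (268, 39, -71, 47), (271, 35, -76, 45)]
196 [(244, 97, -79, 12), (247, 93, -84, 9), (250, 8
[... 506 characters left out ...]
, -12, 32, 137), (268, 28, -51, 53), (271, 24, -55, 51)]
202 [(244, 89, -66, 9), (247, 85, -71, 7), (250, 83, -79, 2), (253, 2, 43, 135), (256, -4, 45, 140), (259, -8, 43, 140), (262, -10, 39, 137), (265, -13, 33, 134), (268, 25, -46, 53), (271, 20, -49, 53)]
204 [(244, 87, -63, 8), (247, 86, -72, 1), (250, 80, -73, 3), (253, 7, 35, 123), (256, 3, 32, 122), (259, -8, 44, 137), (262, -10, 38, 133), (265, 27, -39, 53), (268, 24, -43, 51), (271, 19, -46, 51)]
206 [(244, 86, -60, 5), (247, 83, -66, 2), (250, 78, -69, 2), (253, 4, 40, 123), (256, 1, 37, 122), (259, -2, 33, 121), (262, -7, 32, 122), (265, 26, -37, 50), (268, 20, -36, 53), (271, 16, -41, 51)]
tcp px side [259.74460785 202.81388946]
```

View pics/z9.png

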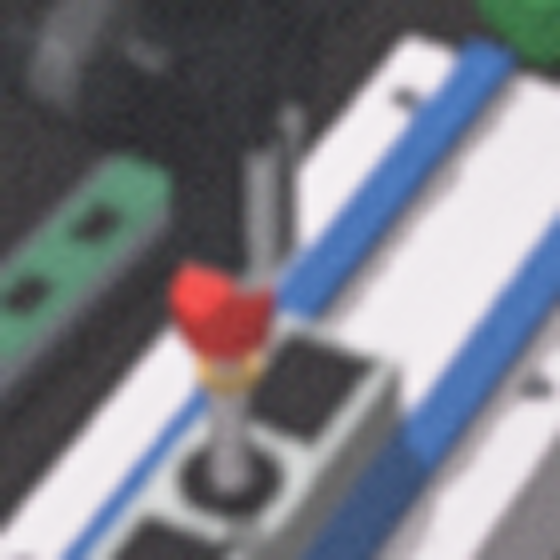

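>>> drive_tool([
  {"tx": 0.13,"ty": 0,"tz": -0.1,"rx": 0,"ry": 0,"rz": 0,"grip": 1},
  {"tx": 0,"ty": 0,"tz": -0.1,"rx": 0,"ry": 0,"rz": 0,"grip": 1},
  {"tx": 0,"ty": 0,"tz": 0,"rx": 0,"ry": 0,"rz": 0,"grip": 1},
  {"tx": 0,"ty": 0,"tz": 0,"rx": 0,"ry": 0,"rz": 0,"grip": 1},
])

```text
clock: 14.02
tcp_pos: [0.5804, -0.0139, 0.1233]
orientation: [-0.437, -3.111, -0.0]
contact_force: [-0.9, -0.8, -1.0]
grip_width: 0.0004
```

>>> drive_tool([
  {"tx": 0,"ty": 0,"tz": -0.1,"rx": 0,"ry": 0,"rz": 0,"grip": 1},
  {"tx": 0,"ty": 0,"tz": 0,"rx": 0,"ry": 0,"rz": 0,"grip": 1},
])

```text
clock: 14.28
tcp_pos: [0.5803, -0.0139, 0.1211]
orientation: [-0.437, -3.111, 0.0]
contact_force: [-0.2, 0.6, 0.6]
grip_width: -0.0
```

>>> drive_tool([
  {"tx": 0,"ty": 0,"tz": -0.1,"rx": 0,"ry": 0,"rz": 0,"grip": 1},
  {"tx": 0,"ty": 0,"tz": 0,"rx": 0,"ry": 0,"rz": 0,"grip": 1},
])

```text
clock: 14.52
tcp_pos: [0.5805, -0.014, 0.1193]
orientation: [0.438, 3.111, 0.0]
contact_force: [-0.3, -0.3, 1.9]
grip_width: 0.0004
```

```bash
python3 -c "
from h import *
meas('m10')
"
```

```text
tcp [ 0.58051212 -0.01397102  0.1193372 ] [-0.49894449 33.86499736] [-0.27 -0.3   1.94]
wrist cap blk 282 [-7.5 33.7] [-10.5  34.9] z [0.1088 0.1145 0.119 ]
wrist bridge y ext [-15.6  83.3] x [-16.9  12.6]
top bridge y ext [-14.4  19.8] x [-16.3   9. ]
side cap blk 53 [-1.8 41.1] [-3.8 42.8] z [0.1095 0.1163 0.1208]
side bridge y ext [-13.8  85.5] x [-15.8  14.2]
```

View pics/m10side.png

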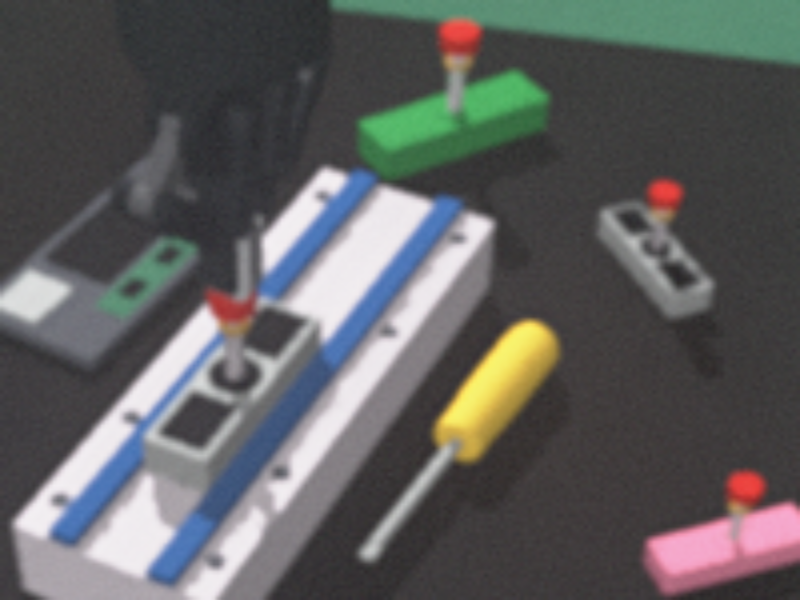

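>>> drive_tool([
  {"tx": 0,"ty": 0,"tz": -0.06,"rx": 0,"ry": 0,"rz": 0,"grip": 1},
  {"tx": 0,"ty": 0,"tz": -0.06,"rx": 0,"ry": 0,"rz": 0,"grip": 1},
  {"tx": 0,"ty": 0,"tz": 0,"rx": 0,"ry": 0,"rz": 0,"grip": 1},
])

```text
clock: 15.05
tcp_pos: [0.5805, -0.014, 0.1168]
orientation: [0.437, 3.111, -0.0]
contact_force: [0.2, 0.5, 0.7]
grip_width: 0.0
```

>>> drive_tool([
  {"tx": 0,"ty": 0,"tz": -0.06,"rx": 0,"ry": 0,"rz": 0,"grip": 1},
  {"tx": 0,"ty": 0,"tz": 0,"rx": 0,"ry": 0,"rz": 0,"grip": 1},
])

```text
clock: 15.3
tcp_pos: [0.5805, -0.0139, 0.1156]
orientation: [0.437, 3.111, 0.0]
contact_force: [-0.6, -0.6, 1.1]
grip_width: 0.0006
```

>>> drive_tool([
  {"tx": 0,"ty": 0,"tz": -0.05,"rx": 0,"ry": 0,"rz": 0,"grip": 1},
  {"tx": 0,"ty": 0,"tz": 0,"rx": 0,"ry": 0,"rz": 0,"grip": 1},
])

```text
clock: 15.55
tcp_pos: [0.5805, -0.014, 0.1147]
orientation: [0.438, 3.111, 0.0]
contact_force: [-0.1, 0.3, 1.6]
grip_width: 0.0002
```

>>> drive_tool([
  {"tx": 0,"ty": 0,"tz": -0.07,"rx": 0,"ry": 0,"rz": 0,"grip": 1},
  {"tx": 0,"ty": 0,"tz": 0,"rx": 0,"ry": 0,"rz": 0,"grip": 1},
])

```text
clock: 15.8
tcp_pos: [0.5805, -0.0139, 0.1132]
orientation: [0.437, 3.111, -0.0]
contact_force: [-0.9, 0.1, 1.2]
grip_width: -0.0
```

>>> drive_tool([
  {"tx": 0,"ty": 0,"tz": -0.07,"rx": 0,"ry": 0,"rz": 0,"grip": 1},
  {"tx": 0,"ty": 0,"tz": 0,"rx": 0,"ry": 0,"rz": 0,"grip": 1},
])

```text
clock: 16.05
tcp_pos: [0.5804, -0.014, 0.1118]
orientation: [-0.437, -3.111, 0.0]
contact_force: [0.6, -0.1, 2.1]
grip_width: 0.0
```

```bash
python3 -c "
from h import *
meas('m11')
print([np.round(status.get_obs()['contact_force'][2],2) for _ in range(3)])
F=np.load('m11side.npy',allow_pickle=True).item()
cv2.imwrite('pics/z11.png',cv2.resize(F['frame'][170:250,220:300],None,fx=7,fy=7,interpolation=cv2.INTER_CUBIC))
"
```

```text
tcp [ 0.58043457 -0.01395949  0.11180421] [-0.57671465 33.8550506 ] [ 0.57 -0.07  2.08]
wrist cap blk 279 [-7.6 33.7] [-10.6  34.8] z [0.1012 0.1069 0.1115]
wrist bridge y ext [-15.6  83.3] x [-16.9  12.7]
top bridge y ext [-14.5  19.4] x [-16.2   8.5]
side cap blk 51 [-3.2 39.7] [-4.6 42.4] z [0.1031 0.1075 0.1137]
side bridge y ext [-14.8  85.5] x [-15.7  14.7]
[np.float64(2.21), np.float64(2.21), np.float64(2.21)]
```

View pics/z11.png

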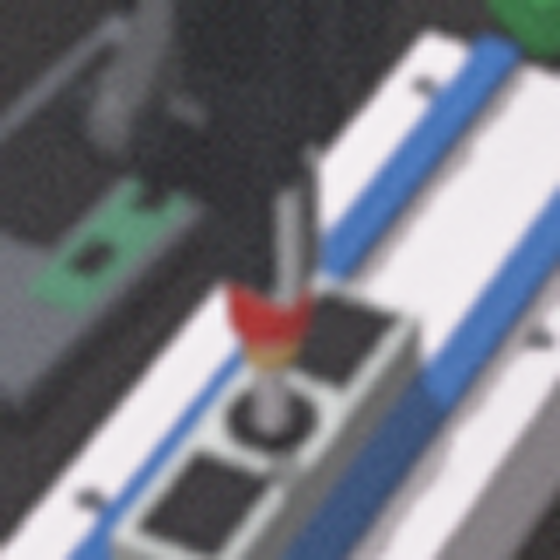

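>>> drive_tool([
  {"tx": 0,"ty": 0,"tz": -0.09,"rx": 0,"ry": 0,"rz": 0,"grip": 1},
  {"tx": 0,"ty": 0,"tz": 0,"rx": 0,"ry": 0,"rz": 0,"grip": 1},
])

```text
clock: 16.45
tcp_pos: [0.5805, -0.014, 0.11]
orientation: [0.437, 3.111, -0.0]
contact_force: [1.3, 0.6, 2.1]
grip_width: 0.0002
```

>>> drive_tool([
  {"tx": 0,"ty": 0,"tz": -0.06,"rx": 0,"ry": 0,"rz": 0,"grip": 1},
  {"tx": 0,"ty": 0,"tz": 0,"rx": 0,"ry": 0,"rz": 0,"grip": 1},
])

```text
clock: 16.7
tcp_pos: [0.5805, -0.014, 0.1089]
orientation: [0.437, 3.111, -0.0]
contact_force: [0.6, 0.8, 2.4]
grip_width: 0.0001
```

>>> drive_tool([
  {"tx": 0,"ty": 0,"tz": -0.06,"rx": 0,"ry": 0,"rz": 0,"grip": 1},
  {"tx": 0,"ty": 0,"tz": 0,"rx": 0,"ry": 0,"rz": 0,"grip": 1},
])

```text
clock: 16.95
tcp_pos: [0.5804, -0.0139, 0.1076]
orientation: [-0.437, -3.111, -0.0]
contact_force: [0.4, -0.7, 2.4]
grip_width: -0.0
```

>>> drive_tool([
  {"tx": 0,"ty": 0,"tz": -0.08,"rx": 0,"ry": 0,"rz": 0,"grip": 1},
  {"tx": 0,"ty": 0,"tz": 0,"rx": 0,"ry": 0,"rz": 0,"grip": 1},
])

```text
clock: 17.2
tcp_pos: [0.5804, -0.014, 0.106]
orientation: [-0.438, -3.111, 0.0]
contact_force: [-0.1, -0.4, 0.4]
grip_width: -0.0001
```

>>> drive_tool([
  {"tx": 0,"ty": 0,"tz": -0.06,"rx": 0,"ry": 0,"rz": 0,"grip": 1},
  {"tx": 0,"ty": 0,"tz": 0,"rx": 0,"ry": 0,"rz": 0,"grip": 1},
])

```text
clock: 17.45
tcp_pos: [0.5804, -0.014, 0.1048]
orientation: [-0.438, -3.111, 0.0]
contact_force: [0.5, 0.3, 2.3]
grip_width: -0.0002
```

>>> drive_tool([
  {"tx": 0,"ty": 0,"tz": -0.09,"rx": 0,"ry": 0,"rz": 0,"grip": 1},
  {"tx": 0,"ty": 0,"tz": 0,"rx": 0,"ry": 0,"rz": 0,"grip": 1},
])

```text
clock: 17.7
tcp_pos: [0.5805, -0.014, 0.1031]
orientation: [0.437, 3.111, 0.0]
contact_force: [-0.1, 0.1, 3.6]
grip_width: 0.0001
```

>>> drive_tool([
  {"tx": 0,"ty": 0,"tz": -0.06,"rx": 0,"ry": 0,"rz": 0,"grip": 1},
  {"tx": 0,"ty": 0,"tz": 0,"rx": 0,"ry": 0,"rz": 0,"grip": 1},
])

```text
clock: 17.95
tcp_pos: [0.5805, -0.014, 0.102]
orientation: [0.437, 3.111, 0.0]
contact_force: [-0.1, 0.7, 4.3]
grip_width: 0.0002
```

>>> drive_tool([
  {"tx": 0,"ty": 0,"tz": 0,"rx": 0,"ry": 0,"rz": 0,"grip": 1},
])

```text
clock: 18.08
tcp_pos: [0.5805, -0.014, 0.1021]
orientation: [0.438, 3.111, 0.0]
contact_force: [-0.6, 0.7, 5.0]
grip_width: 0.0001
```

>>> drive_tool([
  {"tx": 0,"ty": 0,"tz": 0,"rx": 0,"ry": 0,"rz": 0,"grip": 1},
])

```text
clock: 18.2
tcp_pos: [0.5805, -0.014, 0.102]
orientation: [0.438, 3.111, 0.0]
contact_force: [-1.2, -0.2, 4.5]
grip_width: -0.0002
```

>>> drive_tool([
  {"tx": 0,"ty": 0,"tz": 0,"rx": 0,"ry": 0,"rz": 0,"grip": 1},
])

```text
clock: 18.32
tcp_pos: [0.5805, -0.0139, 0.102]
orientation: [0.437, 3.111, 0.0]
contact_force: [-0.5, -0.3, 4.3]
grip_width: -0.0
```

>>> drive_tool([
  {"tx": 0,"ty": 0,"tz": -0.045,"rx": 0,"ry": 0,"rz": 0,"grip": 1},
  {"tx": 0,"ty": 0,"tz": 0,"rx": 0,"ry": 0,"rz": 0,"grip": 1},
])

```text
clock: 18.58
tcp_pos: [0.5805, -0.014, 0.1011]
orientation: [0.438, 3.111, 0.0]
contact_force: [-0.2, -1.0, 5.6]
grip_width: -0.0001
```

>>> drive_tool([
  {"tx": 0,"ty": 0,"tz": 0,"rx": 0,"ry": 0,"rz": 0,"grip": 1},
])

```text
clock: 18.7
tcp_pos: [0.5805, -0.014, 0.1011]
orientation: [0.437, 3.111, 0.0]
contact_force: [-0.8, -0.3, 5.7]
grip_width: 0.0
```

>>> drive_tool([
  {"tx": 0,"ty": 0,"tz": 0,"rx": 0,"ry": 0,"rz": 0,"grip": 1},
])

```text
clock: 18.82
tcp_pos: [0.5805, -0.0139, 0.1011]
orientation: [0.437, 3.111, 0.0]
contact_force: [-1.7, -0.1, 5.8]
grip_width: -0.0003
```

>>> drive_tool([
  {"tx": 0,"ty": 0,"tz": 0,"rx": 0,"ry": 0,"rz": 0,"grip": 1},
])

```text
clock: 18.95
tcp_pos: [0.5805, -0.0139, 0.1012]
orientation: [0.437, 3.111, 0.0]
contact_force: [-0.5, 0.3, 7.1]
grip_width: -0.0002
```

>>> drive_tool([
  {"tx": 0,"ty": 0,"tz": 0,"rx": 0,"ry": 0,"rz": 0,"grip": 1},
  {"tx": 0,"ty": 0,"tz": 0,"rx": 0,"ry": 0,"rz": 0,"grip": 1},
  {"tx": 0,"ty": 0,"tz": 0,"rx": 0,"ry": 0,"rz": 0,"grip": 1},
  {"tx": 0,"ty": 0,"tz": 0,"rx": 0,"ry": 0,"rz": 0,"grip": 1},
  {"tx": 0,"ty": 0,"tz": 0,"rx": 0,"ry": 0,"rz": 0,"grip": 1},
  {"tx": 0,"ty": 0,"tz": 0,"rx": 0,"ry": 0,"rz": 0,"grip": 1},
  {"tx": 0,"ty": 0,"tz": 0,"rx": 0,"ry": 0,"rz": 0,"grip": 1},
  {"tx": 0,"ty": 0,"tz": 0,"rx": 0,"ry": 0,"rz": 0,"grip": 1},
  {"tx": 0,"ty": 0,"tz": 0,"rx": 0,"ry": 0,"rz": 0,"grip": 1},
  {"tx": 0,"ty": 0,"tz": 0,"rx": 0,"ry": 0,"rz": 0,"grip": 1},
])

```text
clock: 20.2
tcp_pos: [0.5805, -0.014, 0.1011]
orientation: [0.438, 3.111, 0.0]
contact_force: [-1.4, 0.4, 5.6]
grip_width: 0.0002
```

```bash
python3 -c "
from h import *
meas('m12')
F=np.load('m12side.npy',allow_pickle=True).item()
cv2.imwrite('pics/z12.png',cv2.resize(F['frame'][170:250,220:300],None,fx=7,fy=7,interpolation=cv2.INTER_CUBIC))
"
```

```text
tcp [ 0.58051829 -0.01396758  0.1011457 ] [-0.49393779 33.86998549] [-1.37  0.39  5.58]
wrist cap blk 284 [-7.6 35.3] [-10.4  34.9] z [0.0904 0.0962 0.1008]
wrist bridge y ext [-15.7  83.4] x [-17.   12.6]
top bridge y ext [-14.6  18.7] x [-16.1   4.9]
side cap blk 49 [-2.6 39.4] [-3.5 42.8] z [0.0914 0.0972 0.1023]
side bridge y ext [-14.5  85.3] x [-15.5  14. ]
```

View pics/z12.png

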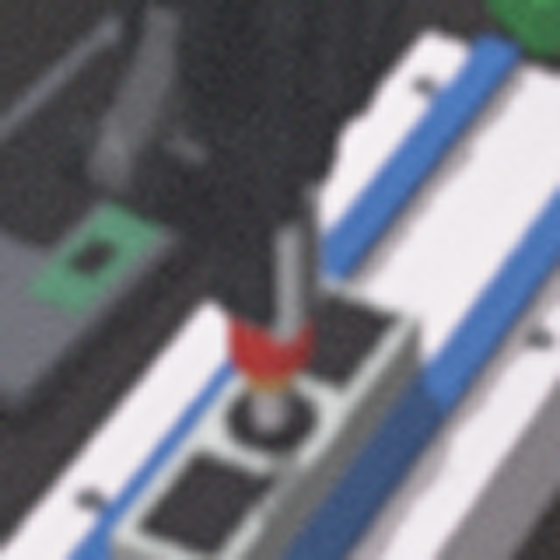

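>>> drive_tool([
  {"tx": 0,"ty": 0,"tz": 0,"rx": 0,"ry": 0,"rz": 0,"grip": 1},
  {"tx": 0,"ty": 0,"tz": 0,"rx": 0,"ry": 0,"rz": 0,"grip": 1},
  {"tx": 0,"ty": 0,"tz": 0,"rx": 0,"ry": 0,"rz": 0,"grip": 1},
  {"tx": 0,"ty": 0,"tz": 0,"rx": 0,"ry": 0,"rz": 0,"grip": 1},
  {"tx": 0,"ty": 0,"tz": 0,"rx": 0,"ry": 0,"rz": 0,"grip": 1},
  {"tx": 0,"ty": 0,"tz": 0,"rx": 0,"ry": 0,"rz": 0,"grip": 1},
  {"tx": 0,"ty": 0,"tz": 0,"rx": 0,"ry": 0,"rz": 0,"grip": 1},
  {"tx": 0,"ty": 0,"tz": 0,"rx": 0,"ry": 0,"rz": 0,"grip": 1},
  {"tx": 0,"ty": 0,"tz": 0,"rx": 0,"ry": 0,"rz": 0,"grip": 1},
  {"tx": 0,"ty": 0,"tz": 0,"rx": 0,"ry": 0,"rz": 0,"grip": 1},
])

```text
clock: 21.6
tcp_pos: [0.5805, -0.014, 0.1012]
orientation: [0.438, 3.111, 0.0]
contact_force: [0.0, 0.8, 6.3]
grip_width: 0.0
```

>>> drive_tool([
  {"tx": 0,"ty": 0,"tz": 0.1,"rx": 0,"ry": 0,"rz": 0,"grip": 1},
  {"tx": 0,"ty": 0,"tz": 0.1,"rx": 0,"ry": 0,"rz": 0,"grip": 1},
  {"tx": 0,"ty": 0,"tz": 0.15,"rx": 0,"ry": 0,"rz": 0,"grip": 1},
  {"tx": 0,"ty": 0,"tz": 0.5,"rx": 0,"ry": 0,"rz": 0,"grip": 1},
  {"tx": 0,"ty": 0,"tz": 1,"rx": 0,"ry": 0,"rz": 0,"grip": 1},
  {"tx": 0,"ty": 0,"tz": 1,"rx": 0,"ry": 0,"rz": 0,"grip": 1},
  {"tx": 0,"ty": -1,"tz": 1,"rx": 0,"ry": 0,"rz": 0,"grip": 1},
  {"tx": 0,"ty": -1,"tz": 0,"rx": 0,"ry": 0,"rz": 0,"grip": 1},
  {"tx": 0,"ty": -1,"tz": 0,"rx": 0,"ry": 0,"rz": 0,"grip": 1},
  {"tx": 0,"ty": 0,"tz": 0,"rx": 0,"ry": 0,"rz": 0,"grip": 1},
])

```text
clock: 22.85
tcp_pos: [0.5795, -0.0766, 0.1772]
orientation: [-0.444, -3.109, 0.002]
contact_force: [-0.6, 0.3, 0.3]
grip_width: 0.0001
```

```bash
python3 -c "
from h import *
meas('m13')
F=np.load('m13side.npy',allow_pickle=True).item()
cv2.imwrite('pics/z13.png',F['frame'])
"
```

```text
tcp [ 0.57953673 -0.07659267  0.17716771] [ 15.56033892 -26.67029727] [-0.58  0.29  0.34]
wrist cap blk 585 [-2.  33.7] [-3.1 32.6] z [0.0971 0.1045 0.1056]
wrist bridge y ext [-15.8  83.4] x [-16.8  13.1]
side cap blk 105 [-2.2 36.7] [-3.1 38.9] z [0.0977 0.1055 0.1074]
side bridge y ext [-13.6  85.3] x [-15.8  14.4]
```

View pics/z13.png

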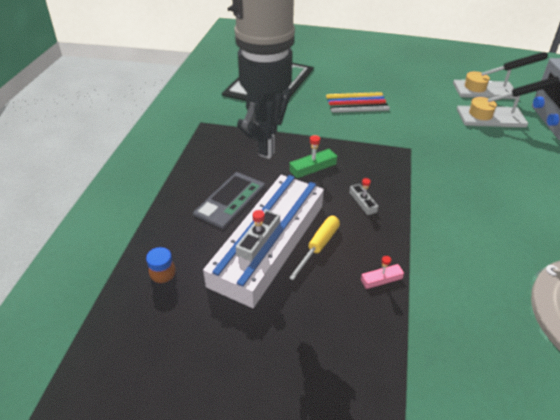

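View pics/m13.png

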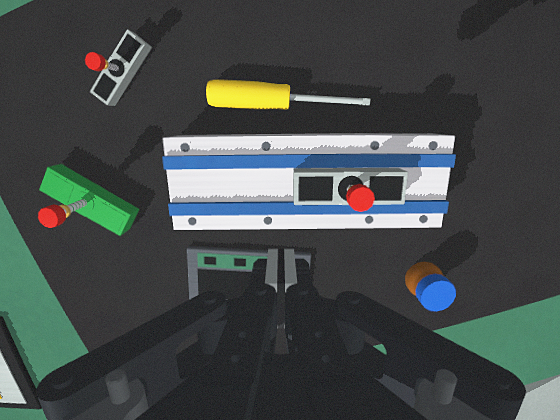

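```bash
python3 -c "
from h import *
print(workorder.hand_in())"
```

```text
the job is handed in; nothing more can be done
None
```

The job is done and handed in at about 23 s of the 56 s allowed. The bore measures about 14 mm deep.

- **Slide:** I pushed the gauge about 67 mm along its track with closed fingers, without lifting it. By the wrist and side cameras its centre ended within about 0.5 mm of the bore.
- **Press:** The rod slid freely until its tip was about 13.8 mm below the block's top. From there the force rose with each step of the spring, so it was on the bottom. I held the cap for about 3 s at 5.6–7.1 N, mostly around 6 N, with it pressed in about 4.2 of its 8 mm.
- **After release:** The cap top stands about 16 mm lower than at the start, so the rod stayed down. The gauge has not shifted. The wrist force is back to about zero and the gripper is clear, 7 cm above the cap. The phone, jar and screwdriver look untouched in the last pictures.

**Checks that disagreed:**
- The cameras differ from each other by 1–2 mm in absolute position, so I compared gauge and bore within each camera.
- Before pressing, the side camera put the fingers about 5 mm off the cap's centre sideways and the wrist camera about 1 mm. I shifted 2.5 mm before pressing.
- Single force readings scatter by about 1 N.

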